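# Consolidate the microscope objectives into one tray

## Task

Gather the four microscope objectives into the long four-pocket tray, one standing nose up in each pocket (one is already there; two stand on the bench and one is in a short three-pocket tray), without knocking any of them over. Stack the short tray that this empties squarely on top of the other short tray, and leave the look-alike eyepiece and extension tube standing where they are.

Things in the scene. Friction and masses are not known exactly. Their poses are not given: they have to be found in the camera images.
- long_tray: The long grey plastic tray, to be filled: four square pockets in a row along its x axis, each 48 x 48 mm, 11 mm deep, centres at x = -78, -26, 26 and 78 mm, y = 0 in its frame. 212 long (x) x 56 wide (y) x 15 mm high; walls, dividers and flat floor 4 mm thick; origin: centre of its underside, z up. Loose, 0.5 kg.
- part_tray: Short grey tray holding one objective, to be emptied and stacked: three pockets in a row along its x axis, each 48 x 48 mm, 11 mm deep, centres at x = -52, 0 and 52 mm, y = 0 in its frame. 160 long (x) x 56 wide (y) x 15 mm high; walls, dividers and flat floor 4 mm thick; origin: centre of its underside, z up. Loose, 0.16 kg. Pick it up from above across its 56 mm width, fingertips near the bench.
- empty_tray: Other short grey tray, empty; the emptied one is stacked on it, floor resting on these walls: three pockets in a row along its x axis, each 48 x 48 mm, 11 mm deep, centres at x = -52, 0 and 52 mm, y = 0 in its frame. 160 long (x) x 56 wide (y) x 15 mm high; walls, dividers and flat floor 4 mm thick; origin: centre of its underside, z up. Loose, 0.35 kg.
- objective_a_mid (a point): Microscope objective: upright black cylinder 32 mm across with steel bands, its top 16 mm tapering to a steel nose 15 mm across; 70 mm tall, straight-sided (grip) up to 50 mm above its foot, 0.16 kg, all four alike. Point: on its axis half-way up, 35 mm above its foot; z up. Stands on the bench at the start.
- objective_b_mid (a point): Microscope objective: upright black cylinder 32 mm across with steel bands, its top 16 mm tapering to a steel nose 15 mm across; 70 mm tall, straight-sided (grip) up to 50 mm above its foot, 0.16 kg, all four alike. Point: on its axis half-way up, 35 mm above its foot; z up. Stands on the bench at the start.
- objective_c_mid (a point): Microscope objective: upright black cylinder 32 mm across with steel bands, its top 16 mm tapering to a steel nose 15 mm across; 70 mm tall, straight-sided (grip) up to 50 mm above its foot, 0.16 kg, all four alike. Point: on its axis half-way up, 35 mm above its foot; z up. Stands in a pocket of the part-filled short tray at the start, its foot 4 mm above the bench.
- objective_d_mid (a point): Microscope objective: upright black cylinder 32 mm across with steel bands, its top 16 mm tapering to a steel nose 15 mm across; 70 mm tall, straight-sided (grip) up to 50 mm above its foot, 0.16 kg, all four alike. Point: on its axis half-way up, 35 mm above its foot; z up. Already stands in one pocket of the long tray at the start, and stays in that tray.
- eyepiece_mid (a point): A look-alike to leave alone: an eyepiece, black cylinder 30 mm in diameter that flares at the top into a rubber eyecup 42 mm across with a wide lens; 58 mm tall, standing on the bench. The point is on its axis 29 mm above its foot.
- extension_mid (a point): A look-alike to leave alone: an extension tube, plain straight black cylinder 32 mm in diameter with steel bands, flat-topped with a dark bore and no tapered nose; 56 mm tall, standing on the bench. The point is on its axis 28 mm above its foot.
Things that resemble listed ones, but are neither listed nor needed, are in the scene too. Leave any blue or red look-alike of the part that bears objective_c_mid alone.

How it is judged (in metres and radians):
At the end, for the whole second after the job is handed in: All four objectives stand nose up (0.15 rad) on the long tray's floor, one per pocket; the emptied tray rests on the other short tray within 12 mm and 0.15 rad; both lower trays lie on the bench; eyepiece and extension tube stand within 25 mm of their starts; all at rest (x of objective_a_mid in the frame of long_tray between -0.092 and 0.092 m and y of objective_a_mid in the frame of long_tray between -0.012 and 0.012 m and z of objective_a_mid in the frame of long_tray between 0.034 and 0.044 m and angle between each of objective_a_mid, objective_b_mid, objective_c_mid, objective_d_mid, eyepiece_mid, extension_mid's own z axis and vertical below 0.15 rad and x of objective_b_mid in the frame of long_tray between -0.092 and 0.092 m and y of objective_b_mid in the frame of long_tray between -0.012 and 0.012 m and z of objective_b_mid in the frame of long_tray between 0.034 and 0.044 m and x of objective_c_mid in the frame of long_tray between -0.092 and 0.092 m and y of objective_c_mid in the frame of long_tray between -0.012 and 0.012 m and z of objective_c_mid in the frame of long_tray between 0.034 and 0.044 m and x of objective_d_mid in the frame of long_tray between -0.092 and 0.092 m and y of objective_d_mid in the frame of long_tray between -0.012 and 0.012 m and z of objective_d_mid in the frame of long_tray between 0.034 and 0.044 m and x of part_tray in the frame of empty_tray between -0.012 and 0.012 m and y of part_tray in the frame of empty_tray between -0.012 and 0.012 m and z of part_tray in the frame of empty_tray between 0.012 and 0.018 m and angle between the x axis of part_tray and the x axis of empty_tray, either way round below 0.15 rad and angle between part_tray's own z axis and vertical below 0.08 rad and height (world z) of each of empty_tray, long_tray below 0.004 m and distance of each of eyepiece_mid, extension_mid from where it was at the start of the episode below 0.025 m and linear speed of each of objective_a, objective_b, objective_c, objective_d, long_tray, part_tray, empty_tray below 0.02 m/s); the robot touches nothing.
It fails at once if an objective is knocked over (angle between any of objective_a_mid, objective_b_mid, objective_c_mid, objective_d_mid's own z axis and vertical above 0.8 rad).
It fails at once if the eyepiece or the extension tube is taken away or knocked over (distance of any of eyepiece_mid, extension_mid from where it was at the start of the episode above 0.06 m or angle between any of eyepiece_mid, extension_mid's own z axis and vertical above 0.8 rad).
It also fails if it takes over 99 s, if anything falls off the work surface, if the arm or the gripper's body presses on something with over 40 N, if the wrist force passes 120 N, or if a joint passes its speed limit or range.

## Robot

A 6-joint arm with a two-finger parallel gripper is mounted at the origin on the work surface. World frame = base frame: x ahead of the robot, y to its left, z up, the work surface at z = 0. Lengths are in mm, angles in degrees, forces in N, time in s.
With the tool pointing down it reaches from about 300 to 850 mm from the base axis. Payload 4.2 kg.
Tool frame: the origin (TCP) lies midway between the tips of the shut fingers; the grasp point (between the pads) lies env.hold_point_z behind it (env.hold_point_z is the distance from the TCP to the grasp point, in mm); z points along the fingers, y is the line along which they close (so a half turn about z gives the same grasp; the last joint's range is limited). The gripper opens to 91 mm and grips with 3 to 60 N. Pads are 32 mm wide; open, the fingers measure 118 mm over their backs; the gripper's body (76 mm by 178 mm) begins 60 mm behind the grasp point.
Start: joints at [75.516, 18.312, 89.639, -0, 72.044, -1.146], TCP at [132.655, 559.505, 213.976] pointing down, gripper open.
Joint ranges: [-177.97, 177.97], [-48.28, 115.42], [12.27, 149.76], [-77.06, 257.06], [2.81, 150.46], [-146.56, 146.56]. Speed limits (degrees/s): [147.25, 147.25, 180, 180, 180, 180].

## Interface

Orientations are given as [roll, pitch, yaw] about the fixed x, y, z axes, in that order (R = Rz(yaw) Ry(pitch) Rx(roll)).
In Python, from workcell import env, viewer, spotter gives the robot as it stands.
- The arm moves only by the tool apply_moves, never from a script. Its arguments are lists of equal length, an entry for each row: "delta_pos": the shift along the world's x, y, z normalised to -1 to 1, where 1 is 120 mm, a list of three; "rot": the turn, a rotation vector about the world's x, y, z normalised to -1 to 1, where 1 is 1.5 rad, a list of three; "hand": the opening, from 0 (shut) to 1 (fully open). A call has 1 to 10 rows; each row is the pose to reach, as a shift and turn from the pose commanded when the call began; what a row does not reach only later rows make up. A row lasts 1/12 s, in which the tool goes at most 41.7 mm and 7.16 degrees, less where a joint would pass 70% of its speed; a pose out of reach is approached as far as the arm can. A call with a number of a shift or a turn outside -1 to 1 is refused whole. A call with a gripper value outside its range is refused whole. The fingers move at their own pace and stop on an object; "newtons" is the grip in N (left out, the last holds). Time passes only in rows, so rows that repeat a pose let the fingers close. It gives the time, the measured TCP pose, the force, the opening and the grip force at its end, in the units of the state.
- env.state(): the state, without advancing time (a new reading comes with each control period).
- viewer.grab_frame(name): name is "scene" or "top" or "wrist"; returns a dict with "pixels" (480x640x3 uint8, red, green, blue), "camera_matrix" (3x3 intrinsics, pixels), "k1" (the pictures are not rectified: a ray, as slopes to the right and down, at radius r is drawn at 1 + k1 r^2 times it, then the intrinsics apply), "R" (3x3) and "t" (3): a world point X has camera coordinates R X + t; the wrist camera has in their place "mount" (4x4, takes a point from camera to tool coordinates, whose origin is the TCP and whose axes are the flange's). Camera axes: x right, y down, z forward; pixel columns grow to the right and rows downward; lengths in mm; the calibration is good to about 2 mm. A picture is of the moment at which its call begins: read the wrist's pose just before it. There is no depth.
- env.job_done(): hands the job in; it is judged then, once.
Trained networks look in a picture, given as the dict that the camera call returned (one of the last four; its "shot" number tells which), for a name from the list of things; names that differ only in an ending like _2 or _b are one class to them, and where a whole thing is asked for, a point or a joint stands for the part that bears it (a point fixed in the world has none). Each returns a list of dicts, best first, with "score" (0 to 1); they miss things now and then, are a little off and sometimes report something else, mostly with a low value. They report only what shows in the picture. A call takes as long as a camera call. They do not tell look-alikes from the thing itself.
- spotter.trace(picture, query): "mask" (480x640 bool, what is visible of it) and "box" ([centre column, centre row, width, height] in pixels, round what is visible of it).
- spotter.landmark_of(picture, query): "position" ([column, row] in pixels: a listed point, or the origin of a listed thing).
The state is a dict: "time_s": time; "qpos": joint angles; "qvel": joint speeds; "effort": joint torques, N m; "ee_pos": TCP position; "ee_rot": TCP orientation; "force": force on the tool from outside, world axes, zero at the start; "torque": the same for the moment, N m; "gripper_width": finger opening in mm; "gripper_force": force on a finger pad.
Only numpy, scipy, OpenCV 4.12 (cv2) and the standard library are available. Lean on these libraries where they do the work, as an engineer would, in place of code of your own. Each camera call takes 0.05 s, during which the arm holds its last target. There are 200 camera calls.

## Working session

There is one attempt and no reset: what is moved stays moved. The work goes in short steps, Python scripts to look and compute and a tool call to move; the robot and the scene stay as the last step left them, time stands still between calls to the robot, and variables do not carry over. Pictures are saved under pics/ and viewed, at most 15 in all, crops included, and the job is handed in when it is done.

Besides the shell and the picture viewer there is one more tool, called after "Request:" as a command line: name --argument value ..., lists and objects as JSON in quotes. apply_moves: Moves the arm, as the interface text tells. Its arguments: {"type":"object","properties":{"delta_pos":{"type":"array"},"rot":{"type":"array"},"hand":{"type":"array"},"newtons":{"type":"number"}},"required":["delta_pos","rot","hand"]}

```bash
ls; mkdir -p pics; python3 - <<'E'
from workcell import env, viewer, spotter
import cv2
print(env.state(), env.hold_point_z)
for n in ("scene","top"):
    f=viewer.grab_frame(n); cv2.imwrite(f"pics/{n}0.png",f["pixels"][:,:,::-1])
    print({k:v for k,v in f.items() if k!="pixels"})
    for q in ("objective_a_mid","long_tray","part_tray","empty_tray","eyepiece_mid","extension_mid"):
        print(n,q,[(round(d["score"],2),[round(float(x)) for x in d["position"]]) for d in spotter.landmark_of(f,q)])
E
```

```text
pics
{'time_s': 0.0, 'qpos': array([ 7.55165020e+01,  1.83517315e+01,  8.97055283e+01, -2.27826002e-03,
        7.20421982e+01, -1.14523732e+00]), 'qvel': array([-0.01237485, -0.10461749, -0.01008204, -0.03800051, -0.0532629 ,
        0.07257372]), 'effort': array([-4.28345456e-04, -4.12480259e+01, -2.31969184e+01,  7.29902484e-02,
        4.59994655e-02, -1.26667173e-04]), 'ee_pos': array([132.53479701, 559.01424016, 213.12530693]), 'ee_rot': array([-1.79900519e+02,  1.77768471e-04,  1.66662444e+02]), 'force': array([ 0.33134993, -0.50046776, -0.46057311]), 'torque': array([-0.00748324, -0.00487242, -0.00553889]), 'gripper_force': 0.0, 'gripper_width': 91.26155623685094} 18.8
{'camera_matrix': array([[563.48123188,   0.        , 324.86996139],
       [  0.        , 563.48123188, 248.06446124],
       [  0.        ,   0.        ,   1.        ]]), 'k1': -0.004127143996147538, 'R': array([[ 0.50712687,  0.86184206,  0.00711373],
       [ 0.50990296, -0.29336336, -0.80866366],
       [-0.69485344,  0.41372238, -0.58822826]]), 't': array([-275.66925053, -205.28742631, 1533.68260134]), 's
[... 385 characters left out ...]
  0.        , 317.20732984],
       [  0.        , 463.60492274, 242.59332693],
       [  0.        ,   0.        ,   1.        ]]), 'k1': 0.02511212949026836, 'R': array([[ 8.47469717e-02, -9.96402434e-01, -3.75796433e-04],
       [-9.68775760e-01, -8.23090337e-02, -2.33877638e-01],
       [ 2.33005316e-01,  2.01844840e-02, -9.72265966e-01]]), 't': array([ -35.46814134,  520.17648255, 1093.16861876]), 'shot': 2}
top objective_a_mid [(0.58, [480, 288])]
top long_tray [(0.81, [317, 236]), (0.29, [364, 279])]
top part_tray [(0.86, [220, 231])]
top empty_tray [(0.64, [425, 251])]
top eyepiece_mid [(0.86, [161, 250]), (0.23, [215, 248])]
top extension_mid [(0.71, [222, 230]), (0.46, [269, 273])]
```

View pics/scene0.png

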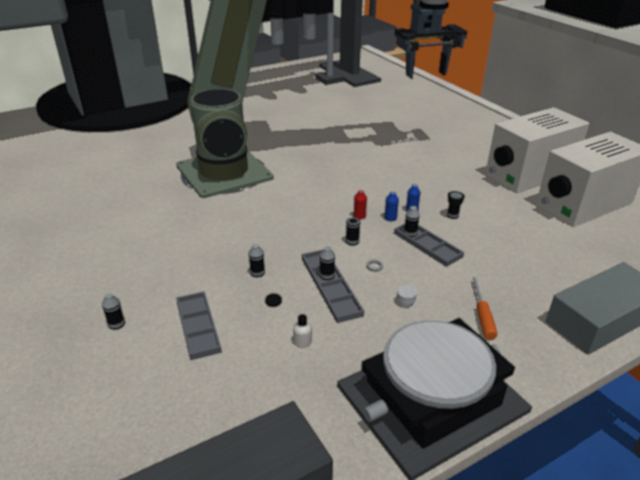

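View pics/top0.png

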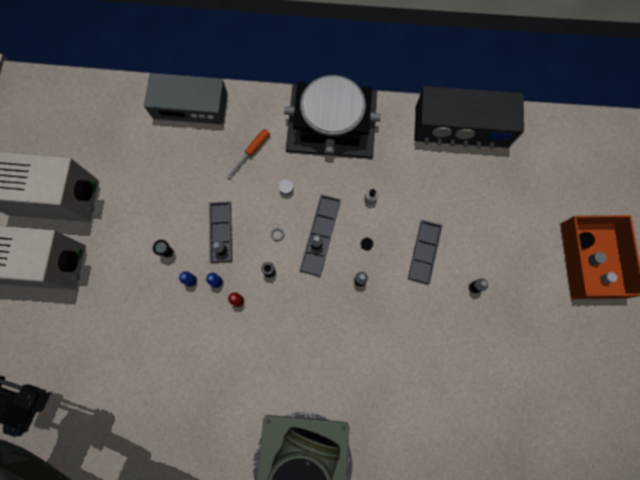

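The scene view shows objectives at (113,311), (257,261), one in the long tray (327,264) and one in the part tray (412,221). It also shows the extension at (353,231), the eyepiece at (455,204), blue and red decoys near (360–413,200), and the empty tray at (198,325). The top view agrees: bench objectives at (479,286) and (361,280), long tray (320,236), part tray (221,232), empty tray (425,252).

```bash
cat > h.py <<'E'
import numpy as np, cv2
from scipy.spatial.transform import Rotation as Ro
from workcell import env, viewer, spotter
def grab(name, save=None):
    s=env.state(); f=viewer.grab_frame(name)
    if name=="wrist":
        R=Ro.from_euler('xyz',s["ee_rot"],degrees=True).as_matrix(); M=np.asarray(f["mount"])
        Rc=R@M[:3,:3]; c=R@M[:3,3]+s["ee_pos"]; f["R"]=Rc.T; f["t"]=-Rc.T@c
    f["c"]=-f["R"].T@f["t"]
    if save: cv2.imwrite(save,f["pixels"][:,:,::-1])
    return f
def rays(f,uv):
    K=np.asarray(f["camera_matrix"]); uv=np.atleast_2d(np.asarray(uv,float))
    n=cv2.undistortPoints(uv[:,None],K,np.array([f["k1"],0,0,0.]))[:,0]
    return np.c_[n,np.ones(len(n))]@f["R"]
def onz(f,uv,z):
    d=rays(f,uv); return (f["c"]+d*((z-f["c"][2])/d[:,2])[:,None])
def proj(f,X):
    p=cv2.projectPoints(np.atleast_2d(np.asarray(X,float)),cv2.Rodrigues(f["R"])[0],np.asarray(f["t"],float),np.asarray(f["camera_matrix"]),np.array([f["k1"],0,0,0.]))[0][:,0]
    return p
def tri(obs):
    A=np.zeros((3,3));b=np.zeros(3)
    for f,uv in obs:
        d=rays(f,uv)[0];d/=np.linalg.norm(d);P=np.eye(3)-np.outer(d,d);A+=P;b+=P@f["c"]
    X=np.linalg.solve(A,b)
    return X,[float(np.linalg.norm(proj(f,X)[0]-uv)) for f,uv in obs]
def rect(f,mask,z):
    c=max(cv2.findContours(mask.astype(np.uint8),0,2)[0],key=cv2.contourArea)[:,0]
    return cv2.minAreaRect(onz(f,c,z)[:,:2].astype(np.float32))
E
python3 - <<'E'
from h import *
np.set_printoptions(precision=1,suppress=True)
S=grab("scene");T=grab("top")
for q in ("objective_a_mid","long_tray","part_tray","empty_tray","eyepiece_mid","extension_mid"):
    for n,f in(("S",S),("T",T)):
        for d in spotter.trace(f,q):
            print(q,n,round(d["score"],2),np.round(d["box"]),[np.round(v,1) for v in rect(f,d["mask"],15)] if "tray" in q else "")
for name,s,t in [("a",(115,308),(480,288)),("b",(257,261),(361,281)),("long",(327,285),(317,236)),("part",(429,245),(220,231)),("empty",(197,328),(425,251)),("eye",(456,206),(161,250)),("c",(412,221),(220,250)),("d",(327,264),(317,243)),("ext",(353,231),(269,272))]:
    print(name,*tri([(S,s),(T,t)]))
E
```

```text
objective_a_mid S 0.7 [115. 311.  21.  32.] 
objective_a_mid T 0.62 [477. 286.  20.  14.] 
long_tray T 0.95 [321. 234.  43.  82.] [array([556.8,   3.3]), array([ 57.1, 214.9]), np.float64(79.7)]
part_tray S 0.83 [428. 249.  68.  43.] [array([550.6, 259.4]), array([170.8,  73.2]), np.float64(8.3)]
part_tray T 0.69 [220. 233.  22.  63.] [array([542.5, 262.3]), array([163.2,  57.2]), np.float64(7.9)]
empty_tray S 0.74 [198. 326.  45.  66.] [array([ 541.5, -271.5]), array([ 56.7, 175.8]), np.float64(79.3)]
eyepiece_mid S 0.56 [455. 206.  17.  30.] 
eyepiece_mid T 0.69 [160. 247.  21.  17.] 
extension_mid S 0.56 [352. 231.  16.  31.] 
extension_mid T 0.75 [271. 270.  13.  13.] 
a [ 447.3 -398.    36.4] [2.797909126334002, 2.091437994386299]
b [ 440.6 -106.    29.1] [1.3804211093073178, 1.138307099620523]
long [551.6   6.9  -1. ] [2.788754871002945, 2.1652000276318266]
part [545.9 269.    1.1] [0.3719149821931816, 0.3171426940025358]
empty [ 537.5 -272.4    0. ] [0.06065470984741456, 0.04322559977684146]
eye [476.8 405.4  24.9] [0.09212815264731258, 0.08722947012696634]
c [489.3 256.6  36.4] [1.727107604849913, 1.5469045345473609]
d [527.8  11.6  34.1] [1.0371707293916579, 0.830590431796514]
ext [444.7 127.3  26.9] [1.4528570143582953, 1.2859423218968515]
```

Request:
apply_moves --delta_pos '[[1, -0.8, 0], [1, -0.8, 0], [1, -0.8, 0], [1, -0.8, 0], [1, -0.8, 0]]' --rot '[[0, 0, 0.248], [0, 0, 0.248], [0, 0, 0.248], [0, 0, 0.248], [0, 0, 0.248]]' --hand '[0.7, 0.7, 0.7, 0.7, 0.7]'

```text
time_s: 1.82
ee_pos: [256.7, 459.8, 214.1]
ee_rot: [-179.9, 0.1, -172.3]
force: [-0.4, 0.2, 0.4]
gripper_width: 64.5
gripper_force: 0.0
```

Request:
apply_moves --delta_pos '[[1, -0.8, 0], [1, -0.8, 0], [1, -0.8, 0], [1, -0.8, 0]]' --rot '[[0, 0, 0], [0, 0, 0], [0, 0, 0], [0, 0, 0]]' --hand '[0.7, 0.7, 0.7, 0.7]'

```text
time_s: 2.15
ee_pos: [374.6, 365.8, 214.1]
ee_rot: [-180.0, 0.1, -172.1]
force: [0.1, 0.5, -0.3]
gripper_width: 63.6
gripper_force: 0.0
```

Request:
apply_moves --delta_pos '[[1, -0.8, 0], [1, -0.8, 0], [1, -0.8, 0], [1, -0.8, 0], [1, -0.8, 0], [1, -0.8, 0]]' --rot '[[0, 0, 0], [0, 0, 0], [0, 0, 0], [0, 0, 0], [0, 0, 0], [0, 0, 0]]' --hand '[0.7, 0.7, 0.7, 0.7, 0.7, 0.7]'

```text
time_s: 2.65
ee_pos: [493.4, 270.9, 213.7]
ee_rot: [180.0, -0.0, -172.2]
force: [-0.4, 0.7, 0.1]
gripper_width: 63.9
gripper_force: 0.0
```

```bash
python3 - <<'E'
from h import *
np.set_printoptions(precision=1,suppress=True)
print(env.state()["ee_pos"],env.state()["ee_rot"])
W=grab("wrist","pics/w1.png");print(W["c"],W["R"][2])
for q in ("objective_a_mid","part_tray"):
    for d in spotter.landmark_of(W,q): print(q,d["score"],d["position"],onz(W,d["position"],39 if q[0]=='o' else 0))
    for d in spotter.trace(W,q): print(q,d["score"],d["box"],rect(W,d["mask"],15))
E
```

```text
[493.4 270.9 213.7] [ 180.    -0.  -172.2]
[423.7 260.7 384.5] [ 0.2  0.  -1. ]
part_tray 0.82 [303.9, 257.7] [[543.  264.5   0. ]]
part_tray 0.69 [304.8, 243.4, 67.1, 140.8] ((527.4636840820312, 263.5707702636719), (134.50303649902344, 57.3074836730957), 8.393244743347168)
```

View pics/w1.png

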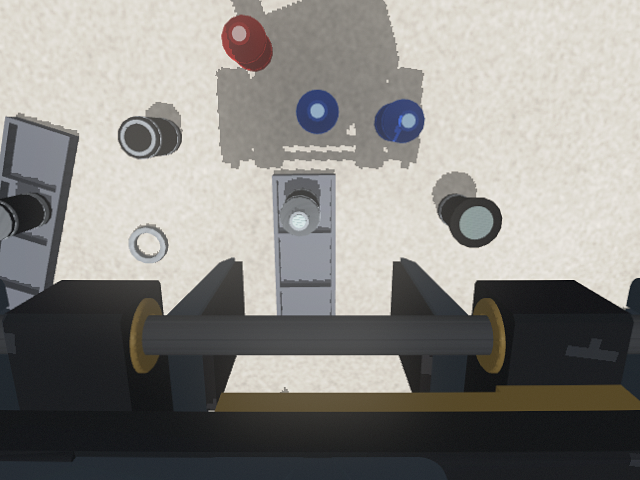

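The wrist view shows objective c, nose at (298,221), standing in the part tray's near pocket (tray end corners at about (274,174) and (335,172)). The blue and red decoys are at the top, the extension at (140,137) and the eyepiece at (474,220).

```bash
python3 - <<'E'
from h import *
np.set_printoptions(precision=1,suppress=True)
W=grab("wrist");T=grab("top");S=grab("scene")
print("nose",onz(W,(298,221),74),"corners",onz(W,[(274,174),(335,172)],15))
X=onz(W,(298,221),74)[0]
print("nose in T,S", proj(T,X),proj(S,X))
# steel nose centroid: brightness near predicted point in T,S
for f,n in((T,"T"),(S,"S")):
    p=proj(f,X)[0].astype(int); c=f["pixels"][p[1]-30:p[1]+40,p[0]-35:p[0]+35,::-1]
    cv2.imwrite(f"pics/c_{n}.png",cv2.resize(c,None,fx=5,fy=5,interpolation=2)); print(n,p-[35,30])
a,b=cv2.imread("pics/c_T.png"),cv2.imread("pics/c_S.png"); cv2.imwrite("pics/c_TS.png",np.hstack([a,b]))
E
```

```text
nose [[490.3 257.3  74. ]] corners [[464.6 230.2  15. ]
 [455.4 282.8  15. ]]
nose in T,S [[215.4 245.3]] [[412.5 207.4]]
T [180 215]
S [377 177]
```

View pics/c_TS.png

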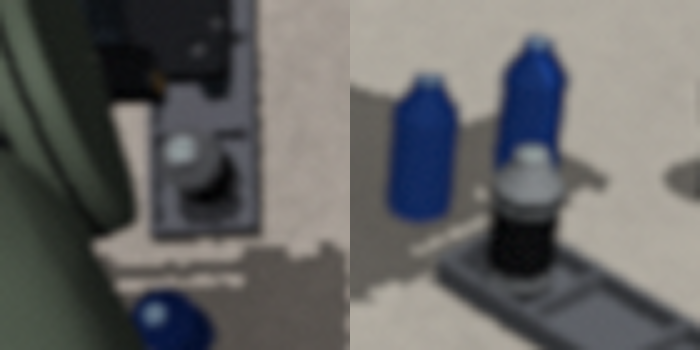

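Request:
apply_moves --delta_pos '[[-0.02, -0.118, 0], [-0.02, -0.118, -1], [-0.02, -0.118, -1], [-0.02, -0.118, -1], [-0.02, -0.118, -1]]' --rot '[[0, 0, 0], [0, 0, 0], [0, 0, 0], [0, 0, 0], [0, 0, 0]]' --hand '[0.7, 0.7, 0.7, 0.7, 0.7]'

```text
time_s: 3.47
ee_pos: [485.0, 254.0, 87.7]
ee_rot: [-179.7, -0.8, -172.0]
force: [-1.5, 0.0, -1.1]
gripper_width: 64.1
gripper_force: 0.0
```

Request:
apply_moves --delta_pos '[[0, 0, -0.3], [0, 0, -0.6], [0, 0, -0.6], [0, 0, -0.6], [0, 0, -0.6], [0, 0, -0.6], [0, 0, -0.6], [0, 0, -0.6], [0, 0, -0.6]]' --rot '[[0, 0, 0], [0, 0, 0], [0, 0, 0], [0, 0, 0], [0, 0, 0], [0, 0, 0], [0, 0, 0], [0, 0, 0], [0, 0, 0]]' --hand '[0.7, 0.7, 0.7, 0, 0, 0, 0, 0, 0]' --newtons 20

```text
time_s: 4.22
ee_pos: [491.2, 257.5, 23.6]
ee_rot: [180.0, 0.2, -172.0]
force: [-0.0, -1.9, 6.7]
gripper_width: 31.2
gripper_force: 20.0
```

Request:
apply_moves --delta_pos '[[0, 0, 0.2], [0, 0, 0.5], [0, 0, 0.9], [0, 0, 0.9]]' --rot '[[0, 0, 0], [0, 0, 0], [0, 0, 0], [0, 0, 0]]' --hand '[0, 0, 0, 0]'

```text
time_s: 4.55
ee_pos: [493.7, 259.2, 136.8]
ee_rot: [179.8, 0.7, -172.0]
force: [1.7, 0.5, -0.3]
gripper_width: 30.8
gripper_force: 20.0
```

Request:
apply_moves --delta_pos '[[0.2, -0.37, 0], [0.4, -0.74, 0], [0.4, -0.74, 0], [0.4, -0.74, 0]]' --rot '[[0, 0, 0], [0, 0, -0.107], [0, 0, -0.213], [0, 0, -0.213]]' --hand '[0, 0, 0, 0]'

```text
time_s: 4.88
ee_pos: [539.6, 165.2, 129.6]
ee_rot: [-179.9, 0.0, 169.2]
force: [0.6, 0.7, -1.6]
gripper_width: 31.0
gripper_force: 20.0
```

Request:
apply_moves --delta_pos '[[0.2, -0.37, 0], [0.4, -0.74, 0], [0.4, -0.74, 0]]' --rot '[[0, 0, 0], [0, 0, 0], [0, 0, 0]]' --hand '[0, 0, 0]'

```text
time_s: 5.13
ee_pos: [587.9, 76.1, 129.5]
ee_rot: [-179.9, 0.1, 169.6]
force: [0.3, -0.1, -1.3]
gripper_width: 31.0
gripper_force: 20.0
```

Request:
apply_moves --delta_pos '[[0.2, -0.37, 0], [0.4, -0.74, 0], [0.4, -0.74, 0], [0.4, -0.74, 0], [0.4, -0.74, 0]]' --rot '[[0, 0, 0], [0, 0, 0], [0, 0, 0], [0, 0, 0], [0, 0, 0]]' --hand '[0, 0, 0, 0, 0]'

```text
time_s: 5.55
ee_pos: [633.8, -9.6, 129.1]
ee_rot: [180.0, -0.1, 169.5]
force: [0.2, -0.3, -1.4]
gripper_width: 30.8
gripper_force: 20.0
```

```bash
python3 - <<'E'
from h import *
np.set_printoptions(precision=1,suppress=True)
s=env.state();print(s["ee_pos"],s["ee_rot"],s["force"],s["gripper_width"])
W=grab("wrist","pics/w2.png");print(W["c"])
for d in spotter.landmark_of(W,"long_tray"): print(d["score"],d["position"],onz(W,d["position"],0))
for d in spotter.trace(W,"long_tray"): print(d["score"],d["box"],rect(W,d["mask"],15))
E
```

```text
[633.8  -9.6 129.1] [180.   -0.1 169.5] [ 0.2 -0.3 -1.4] 30.79939810112724
[564.8   2.4 300. ]
0.9 [319.3, 120.6] [[558.7   5.3   0. ]]
0.73 [317.3, 135.3, 93.0, 270.7] ((574.423095703125, 0.9792747497558594), (57.698463439941406, 175.8109130859375), 80.01905059814453)
```

View pics/w2.png

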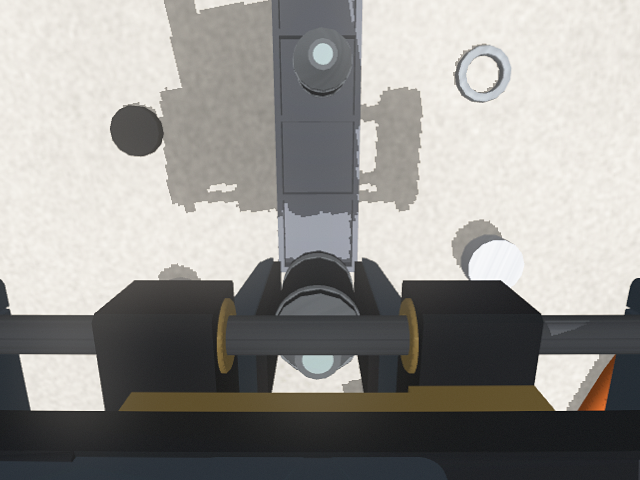

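The wrist view shows objective c held, and the long tray with d's nose at (322,53). Both pockets on the far side (rows 120–270) are free. Tray edges are at columns ~276 and ~358.

```bash
python3 - <<'E'
from h import *
np.set_printoptions(precision=1,suppress=True)
W=grab("wrist")
print("d nose",onz(W,(322,53),74))
print("edges15",onz(W,[(273,10),(277,240),(361,10),(357,240)],15))
print("div",onz(W,[(318,37),(318,122),(318,193),(318,207)],15))
m=spotter.trace(W,"long_tray")[0]["mask"]
c=W["pixels"][:290,250:390,::-1].copy()
e=cv2.findContours(m.astype(np.uint8),0,1)[0]
cv2.drawContours(c,e,-1,(0,0,255),1,offset=(-250,0))
cv2.imwrite("pics/w2c.png",cv2.resize(c,None,fx=2,fy=2,interpolation=2))
L=[];Rr=[]
for r in range(5,260,5):
    x=np.where(m[r])[0]
    if len(x): L.append((x[0],r));Rr.append((x[-1]+1,r))
for P in(L,Rr):
    Q=onz(W,P,15)[:,:2]; k=np.polyfit(Q[:,0],Q[:,1],1); print(np.degrees(np.arctan(k[0])),np.polyval(k,[556,633]),np.std(Q[:,1]-np.polyval(k,Q[:,0])))
E
```

```text
d nose [[527.7  13.4  74. ]]
edges15 [[488.3  -9.6  15. ]
 [632.8 -36.8  15. ]
 [498.   43.9  15. ]
 [642.9  18.4  15. ]]
div [[508.5  15.   15. ]
 [559.2   5.8  15. ]
 [605.3  -2.6  15. ]
 [614.9  -4.3  15. ]]
-10.235142935295498 [-23.8 -37.7] 0.19983548218128913
-10.226215063040325 [33.1 19.3] 0.2502983443736605
```

View pics/w2c.png

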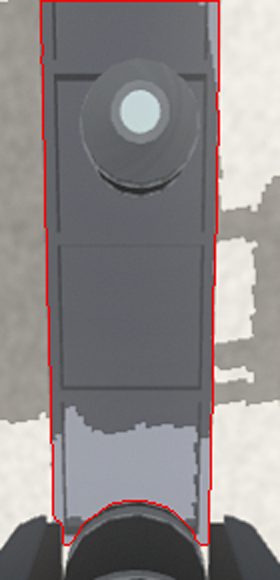

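Request:
apply_moves --delta_pos '[[0, 0, -0.3], [0, 0, -0.6], [0, 0, -0.75], [0, 0, -0.85], [0, 0, -0.894], [0, 0, -0.894], [0, 0, -0.894], [0, 0, -0.894]]' --rot '[[0, 0, 0], [0, 0, 0], [0, 0, 0], [0, 0, 0], [0, 0, 0], [0, 0, 0], [0, 0, 0], [0, 0, 0]]' --hand '[0, 0, 0, 0, 0, 0, 0, 0]'

```text
time_s: 6.47
ee_pos: [635.1, -8.7, 23.7]
ee_rot: [180.0, 0.1, 169.7]
force: [0.8, -0.3, -1.6]
gripper_width: 31.1
gripper_force: 20.0
```

Request:
apply_moves --delta_pos '[[0, 0, -0.014], [0, 0, -0.014], [0, 0, -0.014], [0, 0, -0.014], [0, 0, -0.014], [0, 0, -0.014]]' --rot '[[0, 0, 0], [0, 0, 0], [0, 0, 0], [0, 0, 0], [0, 0, 0], [0, 0, 0]]' --hand '[0, 0, 0.65, 0.65, 0.65, 0.65]'

```text
time_s: 6.97
ee_pos: [634.4, -9.0, 21.0]
ee_rot: [180.0, 0.0, 169.7]
force: [-0.4, 0.4, -0.9]
gripper_width: 55.0
gripper_force: 0.0
```

Request:
apply_moves --delta_pos '[[0, 0, 0.2], [0, 0, 0.5], [0, 0, 0.9], [0, 0, 0.9], [0, 0, 0.9]]' --rot '[[0, 0, 0], [0, 0, 0], [0, 0, 0], [0, 0, 0], [0, 0, 0]]' --hand '[0.65, 0.65, 0.65, 0.65, 0.65]'

```text
time_s: 7.38
ee_pos: [636.6, -9.2, 132.8]
ee_rot: [179.9, 0.5, 169.7]
force: [0.2, 0.3, -0.5]
gripper_width: 59.3
gripper_force: 0.0
```

Request:
apply_moves --delta_pos '[[-0.5, -0.4, 0], [-1, -0.8, 0], [-1, -0.8, 0], [-1, -0.8, 0], [-1, -0.8, 0], [-1, -0.8, 0]]' --rot '[[0, 0, 0], [0, 0, 0], [0, 0, 0], [0, 0, 0], [0, 0, 0], [0, 0, 0]]' --hand '[0.65, 0.65, 0.65, 0.65, 0.65, 0.65]'

```text
time_s: 7.88
ee_pos: [512.5, -105.6, 127.8]
ee_rot: [180.0, -0.1, 169.5]
force: [1.0, 1.2, -0.3]
gripper_width: 59.4
gripper_force: 0.0
```

```bash
python3 - <<'E'
from h import *
np.set_printoptions(precision=1,suppress=True)
s=env.state();print(s["ee_pos"],s["ee_rot"],s["force"],s["gripper_width"])
W=grab("wrist","pics/w3.png");print(W["c"])
for d in spotter.landmark_of(W,"objective_b_mid"): print(d["score"],d["position"],onz(W,d["position"],35))
for d in spotter.trace(W,"objective_b_mid"): print(d["score"],d["box"])
print(proj(W,[[441,-106,35],[441,-106,70]]))
E
```

```text
[ 512.5 -105.6  127.8] [180.   -0.1 169.5] [ 1.   1.2 -0.3] 59.40336914631548
[443.6 -93.6 298.7]
0.72 [296.7, 133.2] [[ 442.9 -105.9   35. ]]
0.96 [293.8, 135.9, 60.1, 59.4]
[[295.9 130.1]
 [292.7 130. ]]
```

View pics/w3.png

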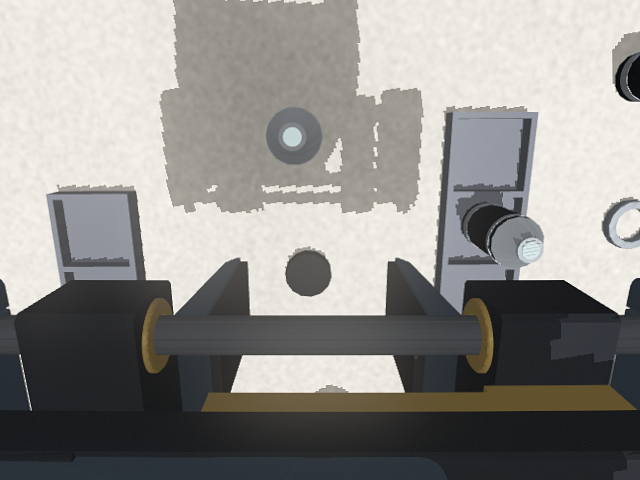

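The wrist view shows b's nose at (292,137), viewed almost from above and clear of neighbours. The near end of the empty tray is at (95,190), and the free −78 pocket of the long tray is at (490,150).

Request:
apply_moves --delta_pos '[[-0.3, 0, 0], [-0.585, 0, 0], [-0.585, 0, 0], [-0.585, 0, -0.2], [-0.585, 0, -0.5], [-0.585, 0, -0.8], [-0.585, 0, -0.925], [-0.585, 0, -0.925], [-0.585, 0, -0.925]]' --rot '[[0, 0, 0], [0, 0, 0], [0, 0, 0], [0, 0, 0], [0, 0, 0], [0, 0, 0], [0, 0, 0], [0, 0, 0], [0, 0, 0]]' --hand '[0.65, 0.65, 0.65, 0.65, 0.65, 0.65, 0.65, 0.65, 0.65]'

```text
time_s: 8.78
ee_pos: [444.7, -104.5, 17.4]
ee_rot: [180.0, -0.1, 169.7]
force: [0.3, 0.6, 0.6]
gripper_width: 59.0
gripper_force: 0.0
```

Request:
apply_moves --delta_pos '[[0, 0, 0], [0, 0, 0], [0, 0, 0], [0, 0, 0], [0, 0, 0], [0, 0, 0]]' --rot '[[0, 0, 0], [0, 0, 0], [0, 0, 0], [0, 0, 0], [0, 0, 0], [0, 0, 0]]' --hand '[0, 0, 0, 0, 0, 0]' --newtons 20

```text
time_s: 9.28
ee_pos: [444.7, -105.4, 18.9]
ee_rot: [-180.0, 0.1, 169.7]
force: [-0.4, -0.6, 5.8]
gripper_width: 30.9
gripper_force: 20.0
```

Request:
apply_moves --delta_pos '[[0, 0, 0.2], [0, 0, 0.5], [0, 0, 0.85], [0, 0, 0.875], [0, 0, 0.875]]' --rot '[[0, 0, 0], [0, 0, 0], [0, 0, 0], [0, 0, 0], [0, 0, 0]]' --hand '[0, 0, 0, 0, 0]'

```text
time_s: 9.7
ee_pos: [445.7, -105.4, 125.3]
ee_rot: [-180.0, 0.4, 169.7]
force: [-0.3, 0.5, -1.5]
gripper_width: 30.8
gripper_force: 20.0
```

Request:
apply_moves --delta_pos '[[0.2, 0.15, 0], [0.45, 0.34, 0], [0.577, 0.437, 0]]' --rot '[[0, 0, 0], [0, 0, 0], [0, 0, 0]]' --hand '[0, 0, 0]'

```text
time_s: 9.95
ee_pos: [514.8, -51.0, 121.4]
ee_rot: [179.9, -0.0, 169.7]
force: [0.8, -0.2, -1.3]
gripper_width: 31.3
gripper_force: 20.0
```

Request:
apply_moves --delta_pos '[[0.25, 0.2, 0], [0.45, 0.34, 0], [0.577, 0.437, 0], [0.577, 0.437, 0], [0.577, 0.437, 0], [0.577, 0.437, 0]]' --rot '[[0, 0, 0], [0, 0, 0], [0, 0, 0], [0, 0, 0], [0, 0, 0], [0, 0, 0]]' --hand '[0, 0, 0, 0, 0, 0]'

```text
time_s: 10.45
ee_pos: [580.7, -0.4, 121.1]
ee_rot: [-180.0, -0.3, 169.7]
force: [0.0, 0.4, -1.9]
gripper_width: 30.8
gripper_force: 20.0
```

```bash
python3 - <<'E'
from h import *
np.set_printoptions(precision=1,suppress=True)
s=env.state();print(s["ee_pos"],s["ee_rot"],s["force"],s["gripper_width"])
W=grab("wrist")
m=spotter.trace(W,"long_tray")
for d in m[:1]:
    m=d["mask"];print(d["score"],d["box"]);L=[];Rr=[]
    for r in range(5,260,5):
        x=np.where(m[r])[0]
        if len(x): L.append((x[0],r));Rr.append((x[-1]+1,r))
    for P in(L,Rr):
        Q=onz(W,P,15)[:,:2]; k=np.polyfit(Q[:,0],Q[:,1],1); print(np.degrees(np.arctan(k[0])),np.polyval(k,[480,583]),np.std(Q[:,1]-np.polyval(k,Q[:,0])))
T=grab("top");t=spotter.trace(T,"long_tray")
for d in t[:1]: print(d["score"],rect(T,d["mask"],15))
cv2.imwrite("pics/wt4.png",np.hstack([W["pixels"][:300,150:500],cv2.resize(T["pixels"][170:310,200:400],(428,300))])[:,:,::-1])
E
```

```text
[580.7  -0.4 121.1] [-180.    -0.3  169.7] [ 0.   0.4 -1.9] 30.804602043026843
0.95 [319.1, 156.5, 93.9, 251.4]
-10.221453755418063 [-10.  -28.6] 0.19003814330498606
-10.232411406081143 [46.9 28.3] 0.24066940439418966
```

View pics/wt4.png

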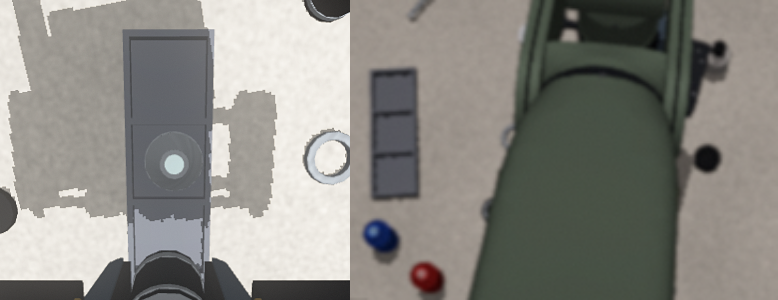

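Wrist view: d's nose at (324,164), the free −78 pocket in front of it, and the held b over the +26 pocket. The centreline matches.

Request:
apply_moves --delta_pos '[[0, 0, -0.3], [0, 0, -0.6], [0, 0, -0.75], [0, 0, -0.82], [0, 0, -0.85], [0, 0, -0.85], [0, 0, -0.85], [0, 0, -0.85]]' --rot '[[0, 0, 0], [0, 0, 0], [0, 0, 0], [0, 0, 0], [0, 0, 0], [0, 0, 0], [0, 0, 0], [0, 0, 0]]' --hand '[0, 0, 0, 0, 0, 0, 0, 0]'

```text
time_s: 11.32
ee_pos: [583.3, -0.4, 21.9]
ee_rot: [180.0, 0.1, 169.6]
force: [0.3, 0.6, -1.2]
gripper_width: 31.1
gripper_force: 20.0
```

Request:
apply_moves --delta_pos '[[0, 0, 0], [0, 0, 0], [0, 0, 0], [0, 0, 0], [0, 0, 0]]' --rot '[[0, 0, 0], [0, 0, 0], [0, 0, 0], [0, 0, 0], [0, 0, 0]]' --hand '[0.65, 0.65, 0.65, 0.65, 0.65]'

```text
time_s: 11.73
ee_pos: [582.7, -0.2, 21.1]
ee_rot: [180.0, 0.0, 169.7]
force: [0.1, -0.3, 0.8]
gripper_width: 58.6
gripper_force: 0.0
```

Request:
apply_moves --delta_pos '[[0, 0, 0.2], [0, 0, 0.5], [0, 0, 0.9], [0, 0, 0.9], [0, 0, 0.9]]' --rot '[[0, 0, 0], [0, 0, 0], [0, 0, 0], [0, 0, 0], [0, 0, 0]]' --hand '[0.65, 0.65, 0.65, 0.65, 0.65]'

```text
time_s: 12.15
ee_pos: [584.9, -0.2, 132.7]
ee_rot: [179.9, 0.4, 169.7]
force: [0.1, -0.6, 0.2]
gripper_width: 59.4
gripper_force: 0.0
```

Request:
apply_moves --delta_pos '[[-0.07, -0.4, 0], [-0.137, -0.83, 0], [-0.137, -0.83, 0]]' --rot '[[0, 0, 0], [0, 0, 0], [0, 0, 0]]' --hand '[0.65, 0.65, 0.65]'

```text
time_s: 12.4
ee_pos: [564.2, -102.8, 127.3]
ee_rot: [-179.9, -0.2, 169.6]
force: [0.2, -0.0, -0.1]
gripper_width: 59.5
gripper_force: 0.0
```

Request:
apply_moves --delta_pos '[[-0.07, -0.4, 0], [-0.137, -0.83, 0], [-0.137, -0.83, 0]]' --rot '[[0, 0, 0], [0, 0, 0], [0, 0, 0]]' --hand '[0.65, 0.65, 0.65]'

```text
time_s: 12.65
ee_pos: [547.8, -203.1, 127.1]
ee_rot: [-179.9, -0.2, 169.6]
force: [-1.2, 0.4, -0.1]
gripper_width: 59.4
gripper_force: 0.0
```

Request:
apply_moves --delta_pos '[[-0.07, -0.4, 0], [-0.137, -0.83, 0], [-0.137, -0.83, 0]]' --rot '[[0, 0, 0], [0, 0, 0], [0, 0, 0]]' --hand '[0.65, 0.65, 0.65]'

```text
time_s: 12.9
ee_pos: [531.4, -303.0, 127.0]
ee_rot: [-179.9, -0.1, 169.5]
force: [-0.3, -0.7, -0.1]
gripper_width: 59.1
gripper_force: 0.0
```

Request:
apply_moves --delta_pos '[[-0.07, -0.4, 0], [-0.137, -0.83, 0], [-0.137, -0.83, 0], [-0.137, -0.83, 0], [-0.137, -0.83, 0], [-0.137, -0.83, 0]]' --rot '[[0, 0, 0], [0, 0, 0], [0, 0, 0], [0, 0, 0], [0, 0, 0], [0, 0, 0]]' --hand '[0.65, 0.65, 0.65, 0.65, 0.65, 0.65]'

```text
time_s: 13.4
ee_pos: [516.4, -397.0, 127.8]
ee_rot: [179.9, -0.1, 169.7]
force: [-0.4, -0.5, 0.1]
gripper_width: 59.2
gripper_force: 0.0
```

```bash
python3 - <<'E'
from h import *
np.set_printoptions(precision=1,suppress=True)
s=env.state();print(s["ee_pos"],s["ee_rot"],s["force"],s["gripper_width"])
W=grab("wrist","pics/w5.png");T=grab("top")
for d in spotter.landmark_of(W,"objective_a_mid"): print(d["score"],d["position"],onz(W,d["position"],35))
for d in spotter.trace(W,"objective_a_mid"): print(d["score"],d["box"])
for d in spotter.trace(T,"long_tray"): print(d["score"],rect(T,d["mask"],15))
for q in("part_tray","empty_tray"):
  for d in spotter.trace(T,q): print(q,d["score"],rect(T,d["mask"],15))
  for d in spotter.trace(W,q): print("W",q,d["score"],d["box"],rect(W,d["mask"],15))
h=np.hstack([W["pixels"][:300,150:500],cv2.resize(T["pixels"][170:310,200:400],(428,300))])[:,:,::-1]
cv2.imwrite("pics/wt5.png",h)
E
```

```text
[ 516.4 -397.   127.8] [179.9  -0.1 169.7] [-0.4 -0.5  0.1] 59.200996325035575
0.7 [291.9, 141.1] [[ 451.  -401.1   35. ]]
0.65 [293.1, 145.2, 60.3, 58.9]
0.78 ((556.8609619140625, 3.7636642456054688), (57.86993408203125, 213.96524047851562), 80.48165130615234)
part_tray 0.87 ((542.774658203125, 262.5374450683594), (162.92642211914062, 56.76298141479492), 7.937121391296387)
empty_tray 0.85 ((535.1172485351562, -268.4934387207031), (57.20743179321289, 162.4333953857422), 79.65082550048828)
W empty_tray 0.94 [501.2, 211.4, 107.2, 205.4] ((526.7498168945312, -271.5018005371094), (62.566532135009766, 145.21719360351562), 79.92525482177734)
```

View pics/wt5.png

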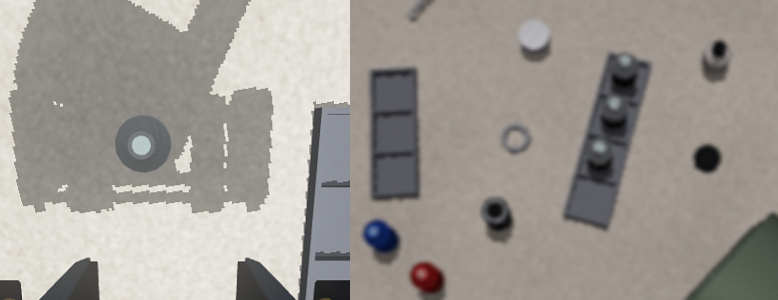

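Wrist crop: a's nose is at (291,145) in the full frame, clear of the empty tray's edge at about column 455. Top crop: c, b and d all stand upright in the long tray, the −78 pocket is free, and the part tray is empty.

Request:
apply_moves --delta_pos '[[-0.3, -0.02, 0], [-0.54, -0.02, 0], [-0.54, -0.02, 0], [-0.54, -0.02, -0.2], [-0.54, -0.02, -0.5], [-0.54, -0.02, -0.8], [-0.54, -0.02, -0.925], [-0.54, -0.02, -0.925], [-0.54, -0.02, -0.925]]' --rot '[[0, 0, 0], [0, 0, 0], [0, 0, 0], [0, 0, 0], [0, 0, 0], [0, 0, 0], [0, 0, 0], [0, 0, 0], [0, 0, 0]]' --hand '[0.65, 0.65, 0.65, 0.65, 0.65, 0.65, 0.65, 0.65, 0.65]'

```text
time_s: 14.6
ee_pos: [452.2, -400.9, 17.6]
ee_rot: [180.0, -0.0, 169.7]
force: [0.1, -0.5, -0.1]
gripper_width: 59.1
gripper_force: 0.0
```

Request:
apply_moves --delta_pos '[[0, 0, 0], [0, 0, 0], [0, 0, 0], [0, 0, 0], [0, 0, 0], [0, 0, 0]]' --rot '[[0, 0, 0], [0, 0, 0], [0, 0, 0], [0, 0, 0], [0, 0, 0], [0, 0, 0]]' --hand '[0, 0, 0, 0, 0, 0]' --newtons 20

```text
time_s: 15.1
ee_pos: [452.4, -401.0, 19.1]
ee_rot: [-180.0, 0.1, 169.7]
force: [-1.1, 1.6, 5.0]
gripper_width: 30.8
gripper_force: 20.0
```

Request:
apply_moves --delta_pos '[[0, 0, 0.2], [0, 0, 0.5], [0, 0, 0.85], [0, 0, 0.875], [0, 0, 0.875]]' --rot '[[0, 0, 0], [0, 0, 0], [0, 0, 0], [0, 0, 0], [0, 0, 0]]' --hand '[0, 0, 0, 0, 0]'

```text
time_s: 15.52
ee_pos: [453.3, -402.3, 126.0]
ee_rot: [-179.8, 0.3, 169.7]
force: [0.3, 0.2, -2.3]
gripper_width: 31.0
gripper_force: 20.0
```

Request:
apply_moves --delta_pos '[[0.01, 0.25, 0], [0.03, 0.55, 0], [0.059, 0.8735, 0]]' --rot '[[0, 0, 0], [0, 0, 0], [0, 0, 0]]' --hand '[0, 0, 0]'

```text
time_s: 15.77
ee_pos: [457.4, -295.0, 120.7]
ee_rot: [179.9, -0.2, 169.5]
force: [-0.7, 0.0, -1.1]
gripper_width: 30.9
gripper_force: 20.0
```

Request:
apply_moves --delta_pos '[[0.02, 0.3, 0], [0.04, 0.6, 0], [0.059, 0.8735, 0]]' --rot '[[0, 0, 0], [0, 0, 0], [0, 0, 0]]' --hand '[0, 0, 0]'

```text
time_s: 16.02
ee_pos: [464.3, -188.8, 120.9]
ee_rot: [179.9, -0.3, 169.7]
force: [0.7, 0.2, -1.2]
gripper_width: 31.2
gripper_force: 20.0
```

Request:
apply_moves --delta_pos '[[0.02, 0.3, 0], [0.04, 0.6, 0], [0.059, 0.8735, 0]]' --rot '[[0, 0, 0], [0, 0, 0], [0, 0, 0]]' --hand '[0, 0, 0]'

```text
time_s: 16.27
ee_pos: [471.3, -84.4, 121.0]
ee_rot: [180.0, -0.2, 169.7]
force: [0.5, -0.6, -1.7]
gripper_width: 30.8
gripper_force: 20.0
```

Request:
apply_moves --delta_pos '[[0.02, 0.3, 0], [0.04, 0.6, 0], [0.059, 0.8735, 0], [0.059, 0.8735, 0], [0.059, 0.8735, 0], [0.059, 0.8735, 0]]' --rot '[[0, 0, 0], [0, 0, 0], [0, 0, 0], [0, 0, 0], [0, 0, 0], [0, 0, 0]]' --hand '[0, 0, 0, 0, 0, 0]'

```text
time_s: 16.77
ee_pos: [479.2, 17.9, 121.7]
ee_rot: [-179.9, -0.2, 169.7]
force: [0.0, -0.3, -2.3]
gripper_width: 30.9
gripper_force: 20.0
```

Request:
apply_moves --delta_pos '[[0, 0, -0.3], [0, 0, -0.6], [0, 0, -0.75], [0, 0, -0.82], [0, 0, -0.85], [0, 0, -0.85], [0, 0, -0.85], [0, 0, -0.85]]' --rot '[[0, 0, 0], [0, 0, 0], [0, 0, 0], [0, 0, 0], [0, 0, 0], [0, 0, 0], [0, 0, 0], [0, 0, 0]]' --hand '[0, 0, 0, 0, 0, 0, 0, 0]'

```text
time_s: 17.43
ee_pos: [480.8, 17.4, 21.4]
ee_rot: [180.0, 0.1, 169.6]
force: [-1.2, -0.1, -1.7]
gripper_width: 30.9
gripper_force: 20.0
```

Request:
apply_moves --delta_pos '[[0, 0, 0], [0, 0, 0], [0, 0, 0], [0, 0, 0], [0, 0, 0]]' --rot '[[0, 0, 0], [0, 0, 0], [0, 0, 0], [0, 0, 0], [0, 0, 0]]' --hand '[0.65, 0.65, 0.65, 0.65, 0.65]'

```text
time_s: 17.85
ee_pos: [480.4, 18.3, 21.1]
ee_rot: [180.0, 0.0, 169.7]
force: [0.4, 0.1, -0.3]
gripper_width: 58.6
gripper_force: 0.0
```

Request:
apply_moves --delta_pos '[[0, 0, 0.2], [0, 0, 0.5], [0, 0, 0.9], [0, 0, 0.9], [0, 0, 0.9]]' --rot '[[0, 0, 0], [0, 0, 0], [0, 0, 0], [0, 0, 0], [0, 0, 0]]' --hand '[0.65, 0.65, 0.65, 0.65, 0.65]'

```text
time_s: 18.27
ee_pos: [482.5, 18.4, 132.0]
ee_rot: [179.9, 0.4, 169.7]
force: [-0.2, 1.0, -0.6]
gripper_width: 59.2
gripper_force: 0.0
```

Request:
apply_moves --delta_pos '[[0.2, 0.343, 0], [0.389, 0.686, 0], [0.389, 0.686, 0]]' --rot '[[0, 0, 0.07], [0, 0, 0.14], [0, 0, 0.212]]' --hand '[1, 1, 1]'

```text
time_s: 18.52
ee_pos: [528.8, 104.2, 127.5]
ee_rot: [179.9, 0.1, -171.7]
force: [0.8, -0.1, -0.1]
gripper_width: 76.8
gripper_force: 0.0
```

Request:
apply_moves --delta_pos '[[0.2, 0.343, 0], [0.389, 0.686, 0], [0.389, 0.686, 0]]' --rot '[[0, 0, 0], [0, 0, 0], [0, 0, 0]]' --hand '[1, 1, 1]'

```text
time_s: 18.77
ee_pos: [575.4, 187.4, 126.8]
ee_rot: [179.9, 0.0, -172.0]
force: [0.1, -0.5, 0.5]
gripper_width: 91.2
gripper_force: 0.0
```

Request:
apply_moves --delta_pos '[[0.2, 0.343, 0], [0.389, 0.686, 0], [0.389, 0.686, 0], [0.389, 0.686, 0], [0.389, 0.686, 0], [0.389, 0.686, 0]]' --rot '[[0, 0, 0], [0, 0, 0], [0, 0, 0], [0, 0, 0], [0, 0, 0], [0, 0, 0]]' --hand '[1, 1, 1, 1, 1, 1]'

```text
time_s: 19.27
ee_pos: [619.0, 263.6, 127.8]
ee_rot: [-179.9, -0.2, -172.1]
force: [-0.6, -0.3, 0.9]
gripper_width: 91.2
gripper_force: 0.0
```

```bash
cat >> h.py <<'E'
def edges(W,m,rows,xq):
    L=[];Rr=[]
    for r in rows:
        x=np.where(m[r])[0]
        if len(x): L.append((x[0],r));Rr.append((x[-1]+1,r))
    for P in(L,Rr):
        Q=onz(W,P,15)[:,:2]; k=np.polyfit(Q[:,0],Q[:,1],1); print(np.degrees(np.arctan(k[0])),np.polyval(k,xq),np.std(Q[:,1]-np.polyval(k,Q[:,0])))
E
python3 - <<'E'
from h import *
np.set_printoptions(precision=1,suppress=True)
s=env.state();print(s["ee_pos"],s["ee_rot"],s["force"],s["gripper_width"])
W=grab("wrist","pics/w6.png");T=grab("top");S=grab("scene")
for d in spotter.landmark_of(W,"part_tray"): print(d["score"],d["position"],onz(W,d["position"],0))
for d in spotter.trace(W,"part_tray"):
    m=d["mask"];print(d["score"],d["box"]); b=d["box"]
    r0=int(b[1]-b[3]/2); edges(W,m,range(r0+12,min(250,int(b[1]+b[3]/2)-5),4),[463,543])
    x=np.where(m[r0+2])[0];print("end",onz(W,[(x.mean(),r0)],15))
for d in spotter.trace(T,"long_tray"): print(d["score"],rect(T,d["mask"],15))
h=np.hstack([W["pixels"][:300,150:500],S["pixels"][200:350,250:475].repeat(2,0).repeat(2,1)])[:,:,::-1]
cv2.imwrite("pics/ws6.png",h)
E
```

```text
[619.  263.6 127.8] [-179.9   -0.2 -172.1] [-0.6 -0.3  0.9] 91.17592781871991
0.96 [336.1, 123.0] [[542.8 265.7   0. ]]
0.61 [337.9, 121.0, 93.5, 239.9]
8.318676989170427 [226.4 238.1] 0.3518657070470847
8.41469143619983 [282.5 294.4] 0.45890557755264
end [[471.5 255.3  15. ]]
0.68 ((555.1181030273438, 3.9575729370117188), (58.038414001464844, 211.54351806640625), 80.30330657958984)
```

View pics/ws6.png

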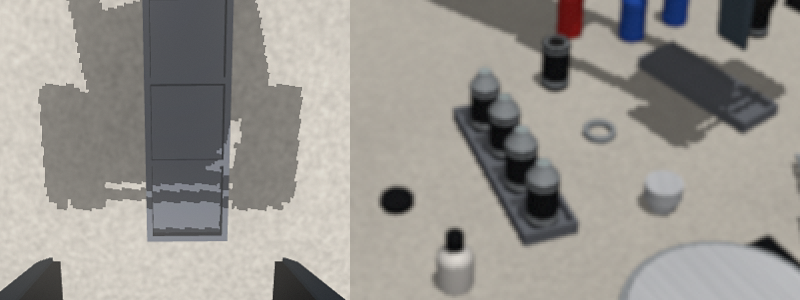

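Scene crop: all four objectives stand in the long tray and the part tray is empty. Wrist crop: the part tray is between the open fingers' line, with its far end at row 241 and dividers at rows 82 and 160.

Request:
apply_moves --delta_pos '[[-0.3, 0.008, 0], [-0.645, 0.008, 0], [-0.645, 0.008, -0.3], [-0.645, 0.008, -0.6], [-0.645, 0.008, -0.6], [-0.645, 0.008, -0.6]]' --rot '[[0, 0, 0.005], [0, 0, 0.005], [0, 0, 0.005], [0, 0, 0.005], [0, 0, 0.005], [0, 0, 0.005]]' --hand '[1, 1, 1, 1, 1, 1]'

```text
time_s: 20.07
ee_pos: [541.9, 265.5, 56.2]
ee_rot: [-179.9, -0.2, -171.7]
force: [0.2, -0.3, 0.0]
gripper_width: 91.3
gripper_force: 0.0
```

Request:
apply_moves --delta_pos '[[0, 0, -0.2], [0, 0, -0.35], [0, 0, -0.44], [0, 0, -0.44], [0, 0, -0.44], [0, 0, -0.44], [0, 0, -0.44], [0, 0, -0.44], [0, 0, -0.44], [0, 0, -0.44]]' --rot '[[0, 0, 0], [0, 0, 0], [0, 0, 0], [0, 0, 0], [0, 0, 0], [0, 0, 0], [0, 0, 0], [0, 0, 0], [0, 0, 0], [0, 0, 0]]' --hand '[1, 1, 1, 1, 1, 0, 0, 0, 0, 0]' --newtons 25

```text
time_s: 20.9
ee_pos: [543.1, 266.3, 4.7]
ee_rot: [180.0, 0.0, -171.7]
force: [1.4, 0.7, -0.0]
gripper_width: 60.9
gripper_force: 0.0
```

Request:
apply_moves --delta_pos '[[0, 0, 0], [0, 0, 0], [0, 0, 0], [0, 0, 0.1], [0, 0, 0.25], [0, 0, 0.45], [0, 0, 0.65], [0, 0, 0.85], [0, 0, 0.985], [0, 0, 0.985]]' --rot '[[0, 0, 0], [0, 0, 0], [0, 0, 0], [0, 0, 0], [0, 0, 0], [0, 0, 0], [0, 0, 0], [0, 0, 0], [0, 0, 0], [0, 0, 0]]' --hand '[0, 0, 0, 0, 0, 0, 0, 0, 0, 0]'

```text
time_s: 21.73
ee_pos: [544.9, 267.2, 125.9]
ee_rot: [179.9, 0.4, -171.7]
force: [0.7, 0.8, -0.7]
gripper_width: 55.8
gripper_force: 25.0
```

```bash
python3 - <<'E'
from h import *
S=grab("scene"); cv2.imwrite("pics/s7.png",cv2.resize(S["pixels"][130:330,150:500],None,fx=2,fy=2)[:,:,::-1])
T=grab("top")
for d in spotter.trace(T,"empty_tray"): print(d["score"],d["box"],rect(T,d["mask"],15))
E
```

```text
0.67 [425.6, 250.2, 35.5, 66.3] ((533.7286376953125, -270.0077819824219), (58.97542190551758, 163.64187622070312), 79.34397888183594)
```

View pics/s7.png

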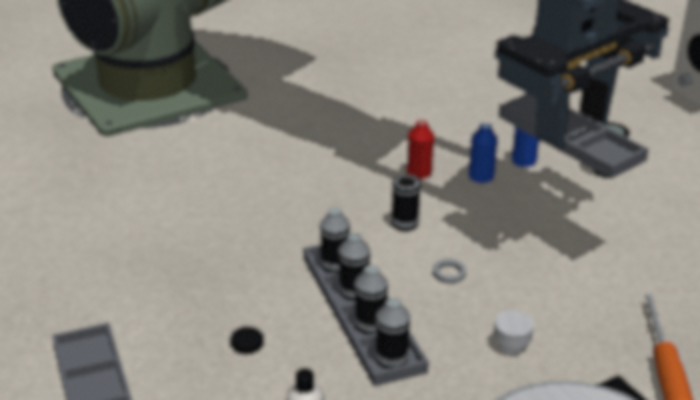

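The tray is held level above the bench, and all four objectives stand in the long tray. I'll carry the tray over and look at the empty tray on the way.

Request:
apply_moves --delta_pos '[[0.06, -0.22, 0], [0.12, -0.45, 0], [0.18, -0.67, 0], [0.245, -0.886, 0]]' --rot '[[0, 0, -0.05], [0, 0, -0.1], [0, 0, -0.16], [0, 0, -0.216]]' --hand '[0, 0, 0, 0]'

```text
time_s: 22.22
ee_pos: [571.1, 158.5, 120.0]
ee_rot: [-179.9, -0.2, 169.5]
force: [0.1, -0.8, -1.5]
gripper_width: 55.9
gripper_force: 25.0
```

Request:
apply_moves --delta_pos '[[0.06, -0.22, 0], [0.12, -0.45, 0], [0.18, -0.67, 0], [0.245, -0.886, 0]]' --rot '[[0, 0, 0], [0, 0, 0], [0, 0, 0], [0, 0, 0]]' --hand '[0, 0, 0, 0]'

```text
time_s: 22.55
ee_pos: [600.5, 52.1, 120.0]
ee_rot: [-179.9, -0.3, 169.7]
force: [1.1, -0.0, -1.5]
gripper_width: 55.7
gripper_force: 25.0
```

Request:
apply_moves --delta_pos '[[0.06, -0.22, 0], [0.12, -0.45, 0], [0.18, -0.67, 0], [0.245, -0.886, 0]]' --rot '[[0, 0, 0], [0, 0, 0], [0, 0, 0], [0, 0, 0]]' --hand '[0, 0, 0, 0]'

```text
time_s: 22.88
ee_pos: [630.0, -54.1, 119.9]
ee_rot: [-180.0, -0.3, 169.7]
force: [0.5, -0.8, -1.2]
gripper_width: 55.8
gripper_force: 25.0
```

Request:
apply_moves --delta_pos '[[0.06, -0.22, 0], [0.12, -0.45, 0], [0.18, -0.67, 0], [0.245, -0.886, 0]]' --rot '[[0, 0, 0], [0, 0, 0], [0, 0, 0], [0, 0, 0]]' --hand '[0, 0, 0, 0]'

```text
time_s: 23.22
ee_pos: [659.4, -160.2, 119.6]
ee_rot: [180.0, -0.3, 169.7]
force: [-0.1, -0.6, -0.7]
gripper_width: 55.8
gripper_force: 25.0
```

Request:
apply_moves --delta_pos '[[0.06, -0.22, 0], [0.12, -0.45, 0], [0.18, -0.67, 0], [0.245, -0.886, 0], [0.245, -0.886, 0], [0.245, -0.886, 0], [0.245, -0.886, 0], [0.245, -0.886, 0]]' --rot '[[0, 0, 0], [0, 0, 0], [0, 0, 0], [0, 0, 0], [0, 0, 0], [0, 0, 0], [0, 0, 0], [0, 0, 0]]' --hand '[0, 0, 0, 0, 0, 0, 0, 0]'

```text
time_s: 23.88
ee_pos: [689.3, -264.0, 121.2]
ee_rot: [179.9, -0.1, 169.8]
force: [0.0, 0.9, -0.8]
gripper_width: 55.2
gripper_force: 25.0
```

```bash
python3 - <<'E'
from h import *
np.set_printoptions(precision=1,suppress=True)
s=env.state();print(s["ee_pos"],s["ee_rot"],s["force"],s["gripper_width"])
W=grab("wrist","pics/w8.png");print(W["c"])
for q in ("empty_tray","part_tray"):
  for d in spotter.landmark_of(W,q): print(d["score"],d["position"],onz(W,d["position"],0))
for d in spotter.trace(W,"empty_tray"):
    m=d["mask"];print(d["score"],d["box"])
print("pred",proj(W,[[540,-271,15]]))
E
```

```text
[ 689.3 -264.   121.2] [179.9  -0.1 169.8] [ 0.   0.9 -0.8] 55.18857722196792
[ 620.3 -252.4  292.2]
0.77 [313.8, 291.9] [[ 734.1 -275.     0. ]]
0.8 [262.5, 65.7, 95.2, 131.4]
pred [[261.9   0.4]]
```

View pics/w8.png

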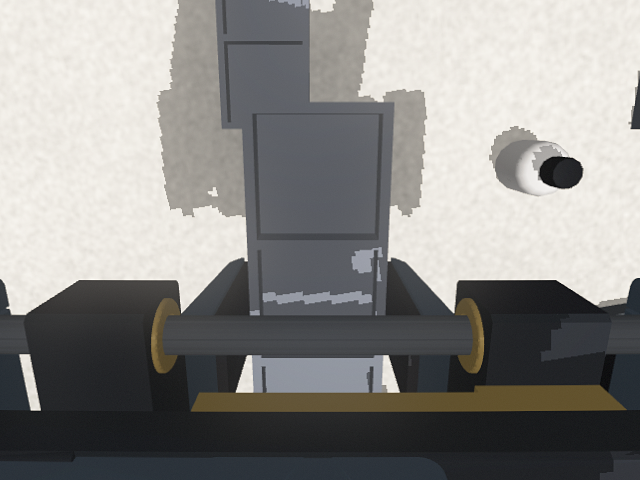

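The wrist view shows the held tray's leading end at row 102 (cols 246–394). Beyond it is the empty tray's far end: left corner (222,128), left edge (216,0), right edge col 310, divider line at row 43.

```bash
python3 - <<'E'
from h import *
np.set_printoptions(precision=1,suppress=True)
W=grab("wrist")
m=[d for d in spotter.trace(W,"empty_tray") if d["box"][1]<120][0]["mask"]
edges(W,m,range(4,98,4),[540,612])
c=onz(W,[(222,128),(262,128)],15);print("end",c)
s=env.state();print(s["ee_pos"])
h=onz(W,[(246,102),(394,102)],s["ee_pos"][2]-4.5+15)
print("held end",h, h.mean(0)-s["ee_pos"])
E
```

```text
-9.92224110732514 [-299.6 -312.2] 0.17865755798668004
-10.30511355099611 [-242.4 -255.5] 0.44063761866234574
end [[ 608.8 -312.4   15. ]
 [ 613.4 -287.1   15. ]]
[ 690.  -264.7  122.7]
held end [[ 606.4 -276.2  133.2]
 [ 616.  -223.2  133.2]] [-78.8  15.   10.5]
```

Request:
apply_moves --delta_pos '[[-0.25, -0.01, 0], [-0.45, -0.02, 0], [-0.646, -0.023, 0]]' --rot '[[0, 0, 0], [0, 0, 0], [0, 0, 0]]' --hand '[0, 0, 0]'

```text
time_s: 24.43
ee_pos: [611.4, -267.8, 122.3]
ee_rot: [-180.0, -0.0, 169.8]
force: [0.2, 0.6, -0.6]
gripper_width: 56.0
gripper_force: 25.0
```

Request:
apply_moves --delta_pos '[[-0.25, -0.01, 0], [-0.45, -0.02, 0], [-0.646, -0.023, 0], [-0.646, -0.023, 0], [-0.646, -0.023, 0], [-0.646, -0.023, 0]]' --rot '[[0, 0, 0], [0, 0, 0], [0, 0, 0], [0, 0, 0], [0, 0, 0], [0, 0, 0]]' --hand '[0, 0, 0, 0, 0, 0]'

```text
time_s: 24.93
ee_pos: [535.8, -271.1, 123.1]
ee_rot: [-180.0, 0.1, 169.8]
force: [1.2, 0.6, -1.4]
gripper_width: 56.0
gripper_force: 25.0
```

Request:
apply_moves --delta_pos '[[0, 0, -0.25], [0, 0, -0.5], [0, 0, -0.65], [0, 0, -0.75], [0, 0, -0.8], [0, 0, -0.83], [0, 0, -0.83], [0, 0, -0.83], [0, 0, -0.83]]' --rot '[[0, 0, 0], [0, 0, 0], [0, 0, 0], [0, 0, 0], [0, 0, 0], [0, 0, 0], [0, 0, 0], [0, 0, 0], [0, 0, 0]]' --hand '[0, 0, 0, 0, 0, 0, 0, 0, 0]'

```text
time_s: 25.68
ee_pos: [535.8, -271.3, 23.8]
ee_rot: [-180.0, 0.1, 169.8]
force: [0.8, 0.4, -0.6]
gripper_width: 55.5
gripper_force: 25.0
```

```bash
python3 - <<'E'
from h import *
s=env.state();print(s["ee_pos"],s["ee_rot"],s["force"])
S=grab("scene"); T=grab("top")
cv2.imwrite("pics/st9.png",np.hstack([S["pixels"][270:380,140:260].repeat(3,0).repeat(3,1)[:330],T["pixels"][200:310,380:500].repeat(3,0).repeat(3,1)])[:,:,::-1])
E
```

```text
[ 535.81830614 -271.27334762   23.84771588] [-1.79965790e+02  1.21938327e-01  1.69763572e+02] [ 0.75308645  0.36464074 -0.55760685]
```

View pics/st9.png

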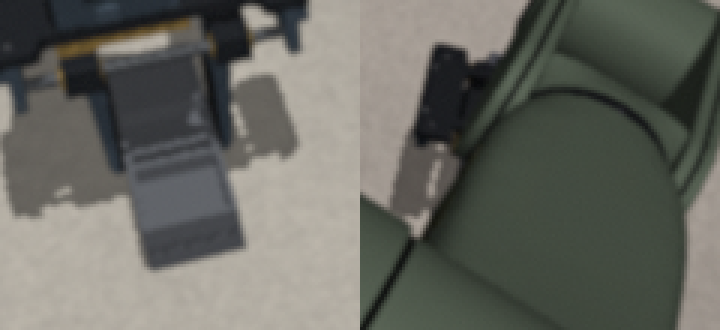

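The held tray is squarely over the empty one, edges aligned in the scene crop. I'll set it down, release and retreat.

Request:
apply_moves --delta_pos '[[0, 0, -0.015], [0, 0, -0.03], [0, 0, -0.033], [0, 0, -0.033], [0, 0, -0.033]]' --rot '[[0, 0, 0], [0, 0, 0], [0, 0, 0], [0, 0, 0], [0, 0, 0]]' --hand '[0, 0, 0, 0, 0]'

```text
time_s: 26.2
ee_pos: [535.2, -271.1, 19.5]
ee_rot: [-180.0, 0.1, 169.8]
force: [-1.2, 0.5, 5.2]
gripper_width: 56.2
gripper_force: 25.0
```

Request:
apply_moves --delta_pos '[[0, 0, 0], [0, 0, 0], [0, 0, 0], [0, 0, 0], [0, 0, 0], [0, 0, 0]]' --rot '[[0, 0, 0], [0, 0, 0], [0, 0, 0], [0, 0, 0], [0, 0, 0], [0, 0, 0]]' --hand '[1, 1, 1, 1, 1, 1]'

```text
time_s: 26.7
ee_pos: [534.8, -270.9, 18.7]
ee_rot: [180.0, -0.0, 169.8]
force: [0.9, -0.6, 0.6]
gripper_width: 90.5
gripper_force: 0.0
```

Request:
apply_moves --delta_pos '[[0, 0, 0.15], [0, 0, 0.4], [0, 0, 0.7], [0, 0, 1], [0, 0, 1], [0, 0, 1]]' --rot '[[0, 0, 0], [0, 0, 0], [0, 0, 0], [0, 0, 0], [0, 0, 0], [0, 0, 0]]' --hand '[1, 1, 1, 1, 1, 1]'

```text
time_s: 27.2
ee_pos: [536.2, -271.6, 141.4]
ee_rot: [-179.9, 0.3, 169.8]
force: [0.4, -0.6, -1.0]
gripper_width: 91.3
gripper_force: 0.0
```

Request:
apply_moves --delta_pos '[[0.3, -0.3, 0.3], [0.6, -0.6, 0.6], [0.6, -0.8, 0.6], [0.6, -0.8, 0.6], [0.6, -0.8, 0.6], [0.6, -0.8, 0.6], [0.6, -0.8, 0.6]]' --rot '[[0, 0, 0], [0, 0, 0], [0, 0, 0], [0, 0, 0], [0, 0, 0], [0, 0, 0], [0, 0, 0]]' --hand '[1, 1, 1, 1, 1, 1, 1]'

```text
time_s: 27.78
ee_pos: [605.7, -365.5, 208.4]
ee_rot: [179.9, -0.3, 169.8]
force: [-0.4, 1.4, 0.2]
gripper_width: 90.8
gripper_force: 0.0
```

```bash
python3 - <<'E'
from h import *
np.set_printoptions(precision=1,suppress=True)
S=grab("scene","pics/s10.png"); T=grab("top"); W=grab("wrist")
cv2.imwrite("pics/end.png",np.hstack([S["pixels"][170:370,90:490].repeat(2,0).repeat(2,1)[:400],W["pixels"][:400,:0]])[:,:,::-1])
cv2.imwrite("pics/w10.png",W["pixels"][:,:,::-1])
for n,f in (("T",T),("W",W),("S",S)):
  for d in spotter.trace(f,"empty_tray"): print(n,d["score"],d["box"],rect(f,d["mask"],30))
for q in("eyepiece_mid","extension_mid"):
  print(q,[(d["score"],d["position"]) for f in(S,T) for d in spotter.landmark_of(f,q)])
E
```

```text
S 0.71 [205.1, 353.1, 31.8, 11.2] ((635.3403930664062, -290.0649108886719), (51.56110382080078, 16.330114364624023), 85.74000549316406)
S 0.66 [326.5, 265.0, 19.4, 30.6] ((518.4727172851562, 17.834022521972656), (31.933536529541016, 108.80364227294922), 57.725494384765625)
eyepiece_mid [(0.7, [456.3, 205.0]), (0.86, [160.1, 250.4])]
extension_mid [(0.65, [353.2, 232.7]), (0.7, [266.8, 271.1]), (0.63, [422.9, 251.9])]
```

View pics/end.png

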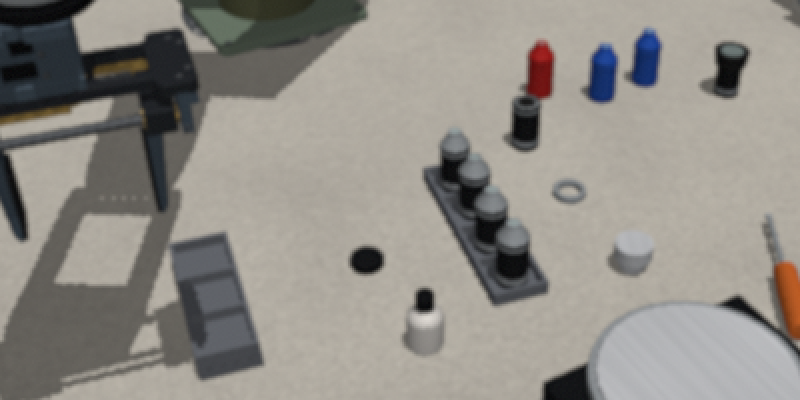

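View pics/w10.png

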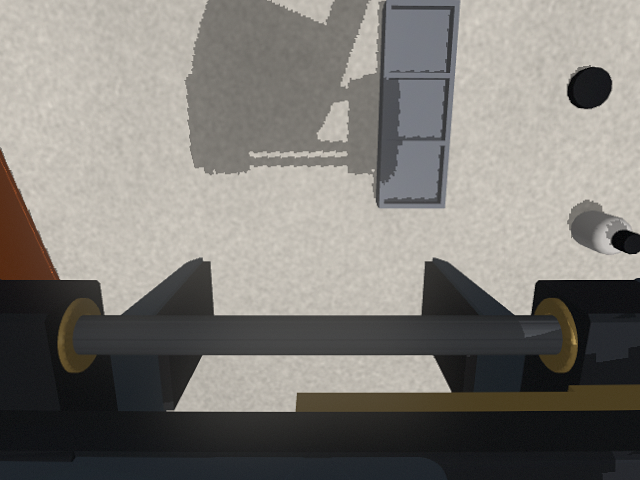

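The trays are stacked squarely, the stack's far end is at (412,206), all four objectives are upright, and the look-alikes haven't moved. I'm handing in.

```bash
python3 -c "
from workcell import env
print(env.job_done())"
```

```text
the job is handed in; nothing more can be done
None
```

I handed the job in at about 28 s: all four objectives stand in the long tray, the emptied tray is stacked squarely on the other short tray, and the eyepiece and extension tube haven't moved. I checked this in the final camera images; the hand-in call returned no verdict.

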